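Clamp a doming block in a ratchet vise

TASK

Stand the brass doming block upright on the bed of the small ratchet vise, across the gap between its two jaws. Then turn the black bar knob clockwise until you feel the sprung jaw nip the block against the far jaw, carry on until the pawl has clicked into the second tooth after that, and stop there: one click looser does not hold and one more bruises the brass. Let go with the block clamped, and leave the other things on the bench alone.

Things in the scene. Friction and masses are not known exactly. Their poses are not given: they have to be found in the camera images.
- vise: Low ratchet vise fixed to the bench, a grey plate 100 mm (its x) by 222 mm (its y), 18 mm high; origin at bench height. In its frame the knob's axis is at x 0, y -65 mm. The far jaw's face looks to -y from somewhere between y +56.5 and +65.5 mm, set differently each time, locked and not measured. Both jaws are 28 mm wide (centred on x 0), their tops 46.5 mm above the bench.
- bed (a point): Point on top of the vise's bed at x 0, y +45 mm, z 20 mm of the vise's frame, same axes as the vise: the block's underside ends up at this height.
- wheel (a joint): Turn of knob and wheel, rad, growing clockwise from above. 12 teeth: the pawl drops in and holds within about 0.02 of each multiple of 0.524 (30 degrees). It blocks turning back, so extra clicks cannot be undone; let go between teeth, the loaded wheel springs back to the last one. Unloaded it turns with 0.02 to 0.04 N m. Starts at 0 to 0.4; end stop 4.45.
- knob_grip (a point): On the knob's upright axis at the height to grip, 58 mm above the bench. The knob is a black bar 46 mm long (this frame's x, turning with it) and 14 mm thick, 36 to 72 mm above the bench, on a steel ratchet wheel of 33 mm radius (top 30 mm) with a hub of 14 mm radius (top 36 mm). The steel pawl beside the wheel at the vise's -y end is no higher than 32 mm.
- block: Brass doming block, upright: 46 mm long (its x), 17 to 19 mm thick (its y), 36 mm high, three round dark hollows in its top, about 0.24 kg. Origin: centre of its underside. Starts standing on the bench; goes into the vise with its length along the vise's x (either way round), centred, its ends sticking out beyond the jaws, where it can be held.
- mandrel: Bystander: dark steel ring mandrel standing on its round foot, 190 mm tall, 48 mm across the foot. Origin: centre of its foot.
- pail: Bystander: small tin pail, 70 mm across and 70 mm tall. Origin: centre of its underside.
- tub: Bystander: white plastic tub with lid, 60 mm across, 55 mm tall. Origin: centre of its underside.
- carriage: Dark block 34 x 26 x 14 mm that the knob drives along the vise's +y, carrying in front the sprung aluminium jaw (28 wide, 26 mm high). Origin: on the vise's centre line 20.5 mm above the bench, 30 mm behind the unloaded jaw's face; at the vise's y 0 when the wheel reads 0. Each tooth moves it 3 mm and, after the nip, adds about 27 N of clamping force and 0.15 N m of knob torque (0.3 N m per rad).
Not all that is in view belongs to the job. Of the things that look like the block, take the one that is farthest from the robot's base at the start. Leave any orange look-alike of the vise alone.

How it is judged (in metres and radians):
On the way:
1. the block stands on the bed between the jaws, let go (z of block in the frame of bed between -0.003 and 0.003 m and x of block in the frame of bed between -0.009 and 0.009 m and y of block in the frame of carriage above 0.035 m and y of block in the frame of bed below 0.015 m and contact force between the fingers and block below 0.1 N), for 0.2 s.
At the end, for the whole second after the job is handed in: Block upright on the bed (within 3 mm, tilt under 0.1 rad), its length within 0.12 rad of the vise's x and centred on the jaws within 9 mm; the pawl holds the wheel so that the jaw presses the block with 23 to 57 N (second tooth after the nip); all at rest (z of block in the frame of bed between -0.003 and 0.003 m and x of block in the frame of bed between -0.009 and 0.009 m and angle between block's own z axis and vertical below 0.1 rad and angle between the x axis of block and the x axis of vise, either way round below 0.12 rad and contact force between carriage and block between 23 and 57 N and linear speed of block below 0.01 m/s and velocity of joint wheel between -0.05 and 0.05 rad/s); the robot touches nothing.
It fails at once if the block is overtightened: jaw force above 70 N at any time (contact force between carriage and block above 70 N).
It fails at once if a bystander is moved more than 25 mm (distance of any of mandrel, pail, tub from where it was at the start of the episode above 0.025 m).
It also fails if it takes over 72 s, if anything falls off the work surface, if the arm or the gripper's body presses on something with over 40 N, if the wrist force passes 120 N, or if a joint passes its speed limit or range.

ROBOT

A 6-joint arm with a two-finger parallel gripper is mounted at the origin on the work surface. World frame = base frame: x ahead of the robot, y to its left, z up, the work surface at z = 0. Lengths are in mm, angles in rad, forces in N, time in s.
With the tool pointing down it reaches from about 350 to 775 mm from the base axis. Payload 7.3 kg.
Tool frame: the origin (TCP) lies on the centre line of the jaws, within the pads' length; the fingertips stand finger_overhang ahead of it and the grasp point (between the pads) lies 8 mm behind it (finger_overhang is the distance from the TCP to the fingertips, in mm); z points along the fingers, y is the line along which they close (so a half turn about z gives the same grasp; the last joint's range is limited). The gripper opens to 92 mm and grips with 3 to 60 N. Pads are 19 mm wide; open, the fingers measure 130 mm over their backs; the gripper's body (75 mm by 190 mm) begins 47 mm behind the grasp point.
Start: joints at [-1.435, 0.342, 1.524, -0, 1.275, -0.146], TCP at [146.017, -504.307, 207.341] pointing down, gripper open.
Joint ranges: [-2.53, 2.53], [-0.77, 2.02], [0.04, 2.7], [-1, 4.14], [0.28, 2.66], [-3.11, 3.11]. Speed limits (rad/s): [2.57, 2.57, 3.14, 3.14, 3.14, 3.14].

INTERFACE

Orientations are given as [roll, pitch, yaw] about the fixed x, y, z axes, in that order (R = Rz(yaw) Ry(pitch) Rx(roll)).
In Python, from plant import get_obs, capture, close_job, finger_overhang gives the robot as it stands.
- The arm moves only by the shell command python3 -m inch 'ROWS'. ROWS is JSON, one flat list of numbers, 7 for each row, row after row: the turn, a rotation vector about the tool's x, y, z scaled (see below), then the shift along the tool's x, y, z scaled (see below), then the closure, from -1 (fully open) to 1 (shut). In form: [ax, ay, az, tx, ty, tz, gripper, ax, ay, az, tx, ty, tz, gripper, ...]. A call has 1 to 10 rows; each row shifts and turns the commanded pose from where the row before left it, along the tool's axes as they then stand; what a row does not reach is not made up. The controller multiplies each number of a shift by 0.8 m and each number of a turn by 1.5 rad. A row lasts 1/12 s, in which the tool goes at most 41.7 mm and 7.16 degrees, less where a joint would pass 70% of its speed; a pose out of reach is approached as far as the arm can. A call with a number of a shift or a turn outside -1 to 1 is refused whole. A call with a gripper value outside its range is refused whole. The fingers move at their own pace and stop on an object; the grip force is fixed at half the most. Time passes only in rows, so rows that do not move let the fingers close. It gives the time, the measured TCP pose, the force, the opening and the grip force at its end, in the units of the state.
- get_obs(): the state, without advancing time (a new reading comes with each control period).
- capture(name): name is "side" or "top" or "wrist"; returns a dict with "image" (480x640x3 uint8, red, green, blue), "mtx" (3x3 intrinsics, pixels), "pose" (4x4, takes a point from camera to world coordinates). Camera axes: x right, y up, looking along -z (the intrinsics and any distortion apply to the point x, -y, -z); pixel columns grow to the right and rows downward; lengths in mm; the calibration is good to about 2 mm. A picture is of the moment at which its call begins. There is no depth.
- close_job(): hands the job in; it is judged then, once.
The state is a dict: "time": time; "joint_positions": joint angles; "dq": joint speeds; "tau": joint torques, N m; "tool_pos": TCP position; "tcp_rot": TCP orientation; "contact_force": force on the tool from outside, world axes, zero at the start; "moment": the same for the moment, N m; "grip_width": finger opening in mm; "finger_force": force on a finger pad.
Only numpy, scipy, OpenCV 4.12 (cv2) and the standard library are available. Lean on these libraries where they do the work, as an engineer would, in place of code of your own. Each camera call takes 0.05 s, during which the arm holds its last target. There are 200 camera calls.

## Working session

There is one attempt and no reset: what is moved stays moved. The work goes in short steps, Python scripts to look and compute and a shell command to move; the robot and the scene stay as the last step left them, time stands still between calls to the robot, and variables do not carry over. Pictures are saved under pics/ and viewed, at most 10 in all, crops included, and the job is handed in when it is done.

```bash
ls; mkdir -p pics
python3 - <<'E'
from plant import *
import cv2
o=get_obs()
print({k:o[k] for k in('time','tool_pos','tcp_rot','grip_width')}, finger_overhang)
for n in('side','top'):
    c=capture(n); cv2.imwrite(f'pics/{n}0.png',c['image'][:,:,::-1]); print(n,c['mtx'],c['pose'].round(4) if hasattr(c['pose'],'round') else c['pose'], [k for k in c])
E
```

```text
pics
{'time': 0.0, 'tool_pos': array([ 145.95580054, -503.84509285,  206.63887794]), 'tcp_rot': array([-3.14004708e+00, -2.41652763e-04,  2.81750944e-01]), 'grip_width': 92.03315364307609} 11.0
side [[466.25506109   0.         318.68840748]
 [  0.         466.25506109 243.96372004]
 [  0.           0.           1.        ]] [[-9.512000e-01  1.692000e-01 -2.580000e-01  3.002785e+02]
 [-3.076000e-01 -4.591000e-01  8.334000e-01  8.208127e+02]
 [ 2.260000e-02  8.721000e-01  4.888000e-01  5.564531e+02]
 [ 0.000000e+00  0.000000e+00  0.000000e+00  1.000000e+00]] ['image', 'mtx', 'pose']
top [[595.06806819   0.         319.18994881]
 [  0.         595.06806819 237.29507104]
 [  0.           0.           1.        ]] [[-1.5900000e-02  9.8400000e-01 -1.7760000e-01  3.5753780e+02]
 [-9.9990000e-01 -1.4900000e-02  6.8000000e-03  1.7007700e+01]
 [ 4.0000000e-03  1.7770000e-01  9.8410000e-01  1.1923461e+03]
 [ 0.0000000e+00  0.0000000e+00  0.0000000e+00  1.0000000e+00]] ['image', 'mtx', 'pose']
```

View pics/top0.png

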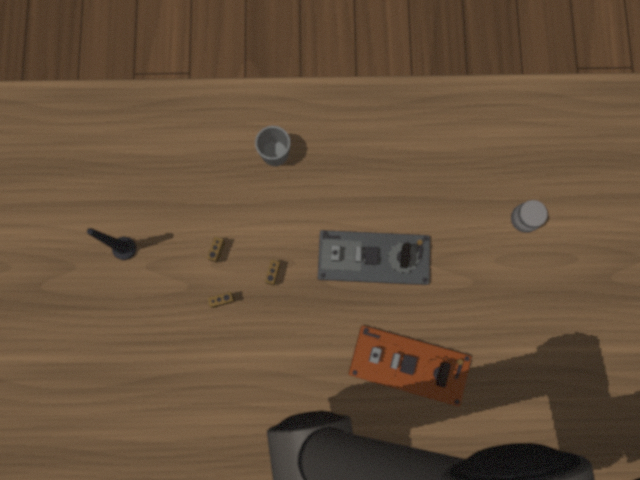

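View pics/side0.png

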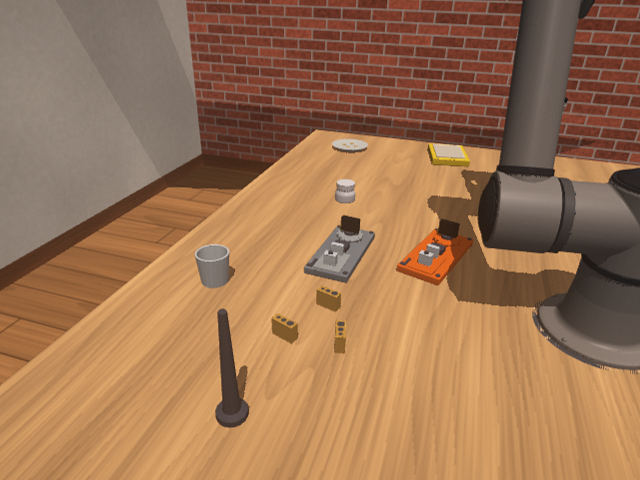

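The top view shows three brass look-alikes at pixels (216,249), (273,271) and (221,299). The grey vise is at (375,257) with its knob on the right at about (406,255), and the orange decoy is at (410,365). I'll compute distances from the base and check in a close crop.

```bash
cat > h.py <<'E'
import numpy as np, cv2
from plant import *
def w(c,uv,z):
    "pixel(s) -> world at height z"
    uv=np.atleast_2d(np.float64(uv)); K=c['mtx'];P=np.asarray(c['pose'])
    d=np.c_[(uv[:,0]-K[0,2])/K[0,0],-(uv[:,1]-K[1,2])/K[1,1],-np.ones(len(uv))]@P[:3,:3].T
    return P[:3,3]+d*((z-P[2,3])/d[:,2])[:,None]
def px(c,X):
    K=c['mtx'];P=np.asarray(c['pose']); q=(np.atleast_2d(X)-P[:3,3])@P[:3,:3]
    return np.c_[K[0,2]-K[0,0]*q[:,0]/q[:,2],K[1,2]+K[1,1]*q[:,1]/q[:,2]]
E
python3 - <<'E'
from h import *
c=capture('top'); im=c['image']
hsv=cv2.cvtColor(im,cv2.COLOR_RGB2HSV)
for p in [(216,249),(273,271),(221,299)]:
    X=w(c,p,30)[0]; print(p,X.round(),np.hypot(*X[:2]).round())
v=w(c,[(321,231),(432,236),(430,284),(318,281)],18);print(v.round(1),v.mean(0).round(1),[np.linalg.norm(v[i]-v[i-1]).round() for i in range(4)])
print(w(c,(406,255),60))
print(w(c,[(124,248)],10), w(c,(273,145),35), w(c,(530,215),30))
cv2.imwrite('pics/crop.png',cv2.resize(im[225:315,200:440,::-1],None,fx=3.3,fy=3.3,interpolation=cv2.INTER_CUBIC))
E
```

```text
(216, 249) [547. 213.  30.] 587.0
(273, 271) [501. 101.  30.] 511.0
(221, 299) [448. 202.  30.] 492.0
[[ 582.2    5.1   18. ]
 [ 568.7 -217.6   18. ]
 [ 472.2 -208.8   18. ]
 [ 481.6   12.7   18. ]] [ 526.2 -102.1   18. ] [np.float64(101.0), np.float64(223.0), np.float64(97.0), np.float64(222.0)]
[[ 524.71630195 -157.25712532   60.        ]]
[[554.98131568 401.50104688  10.        ]] [[758.41450939  99.91443239  35.        ]] [[ 606.21851101 -413.538763     30.        ]]
```

View pics/crop.png

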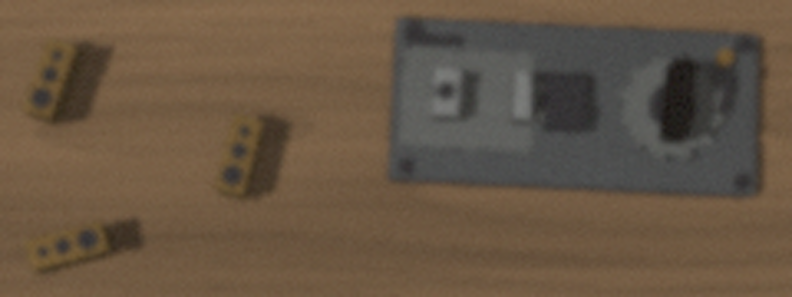

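Distances from the base are 587, 511 and 492 mm, so the target is the block at pixel (216,249), world about (547,213). The crop shows three hollows in its top. The grey vise is centred at about (526,-102) with its +y pointing left (yaw about -0.05), and its measured size of about 100x222 mm is right. I'll go above the vise and look from close by.

```bash
python3 -m inch '[0,0,0,0.0426,-0.025,0,-1, 0,0,0,0.0426,-0.025,0,-1, 0,0,0,0.0426,-0.025,0,-1, 0,0,0,0.0426,-0.025,0,-1, 0,0,0,0.0426,-0.025,0,-1, 0,0,0,0.0426,-0.025,0,-1, 0,0,0,0.0426,-0.025,0,-1, 0,0,0,0.0426,-0.025,0,-1, 0,0,0,0.0426,-0.025,0,-1, 0,0,0,0.0426,-0.025,0,-1]'
python3 -m inch '[0,0,0,0.0426,-0.025,0,-1, 0,0,0,0.0426,-0.025,0,-1, 0,0,0,0.0426,-0.025,0,-1, 0,0,0,0.0426,-0.025,0,-1]'
python3 -m inch '[0,0,-0.0825,0,0,0,-1, 0,0,-0.0825,0,0,0,-1, 0,0,-0.0825,0,0,0,-1, 0,0,-0.0825,0,0,0,-1, 0,0,-0.0825,0,0,0,-1, 0,0,-0.0825,0,0,0,-1, 0,0,-0.0825,0,0,0,-1, 0,0,-0.0825,0,0,0,-1, 0,0,-0.0825,0,0,0,-1, 0,0,-0.0825,0,0,0,-1]'
python3 -m inch '[0,0,0,0,0,0,-1]'
python3 - <<'E'
from h import *
c=capture('wrist'); cv2.imwrite('pics/w1.png',c['image'][:,:,::-1]); print(c['mtx'][0],c['pose'].round(3)); o=get_obs(); print(o['joint_positions'].round(3),o['tool_pos'],o['tcp_rot'])
E
```

```text
time: 0.98
tool_pos: [418.7, -215.7, 207.3]
tcp_rot: [3.142, 0.0, 0.282]
contact_force: [0.1, -0.9, 0.9]
grip_width: 92.0
finger_force: 0.0
time: 1.32
tool_pos: [527.4, -100.8, 207.1]
tcp_rot: [-3.142, 0.0, 0.282]
contact_force: [0.6, -1.1, -0.2]
grip_width: 91.8
finger_force: 0.0
time: 2.15
tool_pos: [526.3, -102.6, 207.0]
tcp_rot: [-3.141, -0.0, 1.525]
contact_force: [0.3, -0.2, 0.4]
grip_width: 92.0
finger_force: 0.0
time: 2.23
tool_pos: [526.3, -102.6, 207.0]
tcp_rot: [-3.141, -0.0, 1.524]
contact_force: [0.2, -0.3, -0.5]
grip_width: 92.0
finger_force: 0.0
[429.74059532   0.         315.53594647] [[ 9.99000e-01  4.50000e-02  1.60000e-02  5.30326e+02]
 [-4.70000e-02  9.52000e-01  3.04000e-01 -2.00770e+01]
 [-1.00000e-03 -3.04000e-01  9.53000e-01  3.84073e+02]
 [ 0.00000e+00  0.00000e+00  0.00000e+00  1.00000e+00]]
[-0.335  0.363  1.493 -0.     1.286 -0.282] [ 526.32169863 -102.6177694   207.05787803] [-3.14110326e+00 -4.24483441e-05  1.51698585e+00]
```

View pics/w1.png

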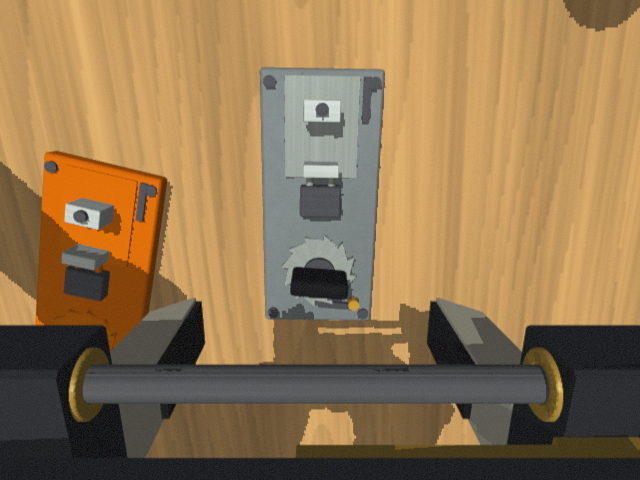

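The wrist view shows the grey vise with corners at (262,68), (384,70), (371,319) and (266,320). The far jaw's top runs over rows 100–122, the sprung jaw over rows 163–178, and the knob bar is at about (320,283). The orange vise is to the left. I'll compute the vise frame.

Run:
```python
from h import *
c=capture('wrist')
v=w(c,[(262,68),(384,70),(371,319),(266,320)],18); ctr=v.mean(0)
print(v.round(1),ctr, [np.linalg.norm(v[i]-v[i-1]).round(1) for i in range(4)])
ey=(v[0]+v[1]-v[2]-v[3])[:2]; yaw=np.arctan2(-ey[0],ey[1]); print('yaw',yaw)
R=np.array([[np.cos(yaw),-np.sin(yaw)],[np.sin(yaw),np.cos(yaw)]])
def tv(uv,z): return ((w(c,uv,z)[:,:2]-ctr[:2])@R).round(1)
print('far jaw top',tv([(304,100),(340,100),(340,122),(304,122)],46.5))
print('sprung top',tv([(304,164),(338,164),(338,178),(304,178)],46.5))
print('carriage back',tv([(301,217),(340,217)],20+14.5))
print('knob top',tv([(293,268),(348,272),(346,298),(290,292)],72))
im=c['image'][60:325,225:415,::-1]; cv2.imwrite('pics/w1c.png',cv2.resize(im[:,:],(430,600),interpolation=cv2.INTER_CUBIC))
```

```text
[[ 490.    13.7   18. ]
 [ 586.1    7.    18. ]
 [ 572.6 -210.8   18. ]
 [ 473.5 -206.6   18. ]] [530.56091528 -99.18614586  18.        ] [np.float64(220.8), np.float64(96.4), np.float64(218.2), np.float64(99.2)]
yaw -0.06829772220526792
far jaw top [[-14.1  85.8]
 [ 12.6  86.2]
 [ 13.1  70.5]
 [-14.   70.1]]
sprung top [[-13.8  38.7]
 [ 12.6  39.1]
 [ 12.9  28.3]
 [-13.8  27.9]]
carriage back [[-16.4  -6.5]
 [ 16.2  -6. ]]
knob top [[-21.2 -38. ]
 [ 21.5 -40.7]
 [ 20.8 -62.7]
 [-23.6 -58.2]]
```

View pics/w1c.png

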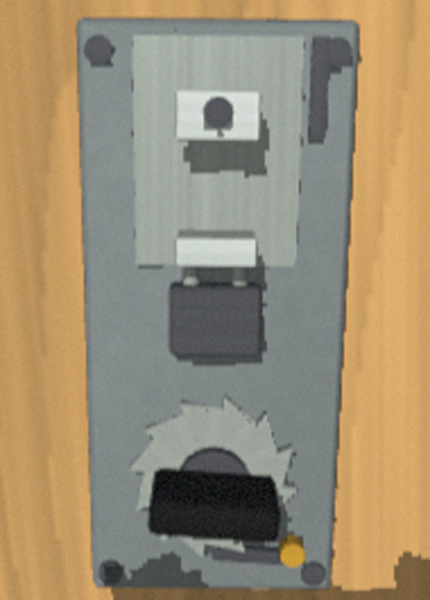

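The jaw faces lie about 8.5 mm further +y than the plate centre would predict, as does the knob in both cameras. So the plate isn't centred on the vise origin, and I'll work from the jaws and wheel directly. The gap is 31 mm, which is consistent, with its middle at about world (533.7,-44.7). Next I'll go above the block.

```bash
python3 -m inch '[0,0,0,0.0494,0.0006,0,-1, 0,0,0,0.0494,0.0006,0,-1, 0,0,0,0.0494,0.0006,0,-1, 0,0,0,0.0494,0.0006,0,-1, 0,0,0,0.0494,0.0006,0,-1, 0,0,0,0.0494,0.0006,0,-1, 0,0,0,0.0494,0.0006,0,-1, 0,0,0,0.0494,0.0006,0,-1, 0,0,0.0567,0,0,0,-1, 0,0,0.0567,0,0,0,-1]'
python3 -m inch '[0,0,0,0,0,0.03,-1, 0,0,0,0,0,0.03,-1, 0,0,0,0,0,0,-1]'
python3 - <<'E'
from h import *
c=capture('wrist'); im=c['image']; cv2.imwrite('pics/w2.png',im[:,:,::-1]); o=get_obs(); print(o['joint_positions'].round(3),o['tool_pos'],o['tcp_rot'])
hsv=cv2.cvtColor(im,cv2.COLOR_RGB2HSV); print(px(c,[[547,213,36],[547,213,0]]))
E
```

```text
time: 3.17
tool_pos: [546.0, 215.5, 206.8]
tcp_rot: [-3.141, 0.0, 1.346]
contact_force: [0.2, -0.0, -0.2]
grip_width: 91.9
finger_force: 0.0
time: 3.42
tool_pos: [543.8, 212.3, 154.8]
tcp_rot: [-3.134, 0.004, 1.346]
contact_force: [-0.7, -0.5, -1.7]
grip_width: 91.9
finger_force: 0.0
[ 0.241  0.496  1.424 -0.     1.228  0.465] [544.93058108 212.5215369  157.12859535] [-3.13661553e+00  2.61389196e-03  1.34661716e+00]
[[321.08492602 228.86846213]
 [320.88795406 216.70763848]]
```

View pics/w2.png

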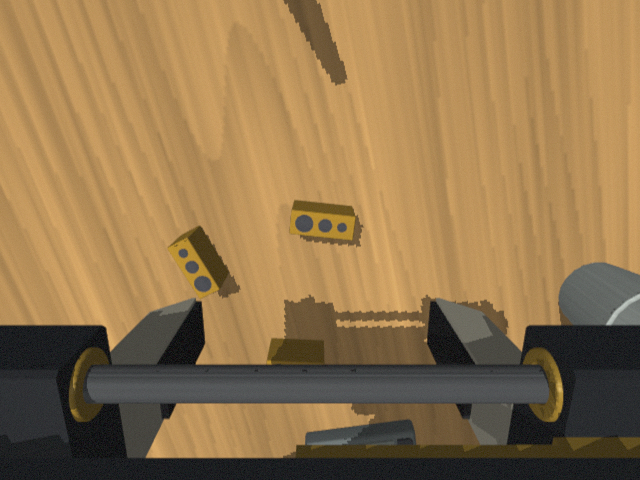

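The wrist view shows the target block with its top face at about (291,209), (355,213), (353,241) and (290,234). One look-alike is at (197,262), another is partly hidden at (295,350), and the pail is at (600,295), clear.

Run:
```python
from h import *
c=capture('wrist'); o=get_obs()
v=w(c,[(291,209),(355,213),(353,241),(290,234)],36); m=v.mean(0); e=(v[1]+v[2]-v[0]-v[3])[:2]
print(v.round(1),m,[np.linalg.norm(v[i]-v[i-1]).round(1) for i in range(4)],'yaw',np.arctan2(e[1],e[0]))
p,y=o['tool_pos'],o['tcp_rot'][2]; d=(m-p)[:2]
ynew=np.pi/2+np.arctan2(e[1],e[0])
print(p,y,'tool shift',d@[np.cos(y),np.sin(y)],d@[np.sin(y),-np.cos(y)],'dyaw',ynew-y)
```

```text
[[530.7 231.6  36. ]
 [574.4 218.7  36. ]
 [568.9 198.6  36. ]
 [525.6 213.8  36. ]] [549.8898905  215.67229182  36.        ] [np.float64(18.5), np.float64(45.5), np.float64(20.8), np.float64(45.9)] yaw -0.31261655577378883
[546.23296538 212.77140861 159.01349942] 1.3470403085214109 tool shift 3.640014937633431 2.9220739300508045 dyaw -0.0888605375003031
```

```bash
python3 -m inch '[0,0,0,0.0045,0.0036,0,-1, 0,0,0.059,0,0,0,-1, 0,0,0,0,0,0.04,-1, 0,0,0,0,0,0.04,-1, 0,0,0,0,0,0.04,-1, 0,0,0,0,0,0.034,-1, 0,0,0,0,0,0.0245,-1, 0,0,0,0,0,0,-1]'
python3 -m inch '[0,0,0,0,0,0,1, 0,0,0,0,0,0,1, 0,0,0,0,0,0,1, 0,0,0,0,0,0,1, 0,0,0,0,0,0,1, 0,0,0,0,0,0,1, 0,0,0,0,0,0,1, 0,0,0,0,0,0,1]'
```

```text
time: 4.18
tool_pos: [548.8, 215.3, 13.8]
tcp_rot: [-3.137, 0.003, 1.26]
contact_force: [-1.0, -0.1, -0.0]
grip_width: 91.7
finger_force: 0.0
time: 4.85
tool_pos: [549.8, 215.9, 16.8]
tcp_rot: [-3.141, 0.0, 1.261]
contact_force: [-4.7, 1.7, 5.1]
grip_width: 42.7
finger_force: 3.1
```

```bash
python3 -m inch '[0,0,0,0,0,0,1, 0,0,0,0,0,0,1, 0,0,0,0,0,0,1, 0,0,0,0,0,0,1]'
python3 - <<'E'
from h import *
c=capture('wrist'); cv2.imwrite('pics/w3.png',c['image'][:,:,::-1])
E
```

```text
time: 5.18
tool_pos: [550.5, 215.8, 16.9]
tcp_rot: [3.141, -0.0, 1.261]
contact_force: [-1.0, 0.6, 4.1]
grip_width: 16.8
finger_force: 2.6
```

View pics/w3.png

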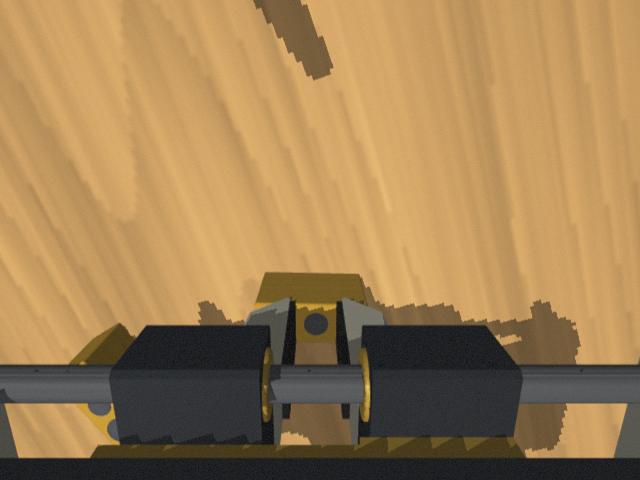

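The fingers closed to 17 mm on the near side of the block, not across it. The block is still upright at rows 273–345, toward the tool's +x. I'll check what the calibration predicts for the fingertips before trying again.

Run:
```python
from h import *
c=capture('wrist'); o=get_obs(); p=o['tool_pos'];y=o['tcp_rot'][2]
tx=np.array([np.cos(y),np.sin(y),0]);ty=np.array([np.sin(y),-np.cos(y),0]);z=np.array([0,0,1.])
print(o['grip_width'],o['finger_force'],p)
P=np.asarray(c['pose']); T=np.c_[tx,ty,-z]; print('cam in tool',T.T@(P[:3,3]-p),(T.T@P[:3,:3]).round(3))
for a in(-9.5,9.5):
  for h in(-11,30): print('pad x',a,'h',h,px(c,[p+tx*a+ty*s*o['grip_width']/2+z*h for s in(-1,1)]).round())
print('block top corners', w(c,[(260,303),(364,303)],36), w(c,[(267,272),(358,273)],0))
hs=w(c,(316,324),36)[0]; print('hollow',hs,T.T@(hs-p))
bt=w(c,[(260,303),(364,303)],36); print((bt-p)@T)
ct=capture('top'); im=ct['image']; cv2.imwrite('pics/t2.png',cv2.resize(im[205:315,180:320,::-1],None,fx=5,fy=5,interpolation=cv2.INTER_CUBIC))
```

```text
8.41601775340872 2.5570442083699163 [550.58929638 215.80718927  16.88046083]
cam in tool [  82.59299769   -0.1916112  -177.10315509] [[-0.     0.953  0.304]
 [ 1.     0.    -0.001]
 [-0.001  0.304 -0.953]]
pad x -9.5 h -11 [[307. 310.]
 [324. 310.]]
pad x -9.5 h 30 [[305. 357.]
 [327. 357.]]
pad x 9.5 h -11 [[307. 274.]
 [325. 274.]]
pad x 9.5 h 30 [[305. 313.]
 [327. 313.]]
block top corners [[531.81389499 230.83056449  36.        ]
 [571.68039346 218.03782642  36.        ]] [[530.66699512 230.69313135   0.        ]
 [572.35260273 216.77641219   0.        ]]
hollow [550.40874952 214.97950542  36.        ] [ -0.84330399   0.08059846 -19.11953917]
[[  8.57840918 -22.46393546 -19.11953917]
 [  8.55941784  19.40480571 -19.11953917]]
```

The fingers passed over the block's top. In both wrist pictures the tips appear about 16 mm behind the reported TCP, not 11 mm ahead, so the real tips sit roughly 27 mm higher than the stated geometry. I'll lift, reopen, and feel for the bench with the fingers astride the block.

```bash
python3 -m inch '[0,0,0,0,0,-0.0125,1, 0,0,0,0,0,-0.0125,1, 0,0,0,0,0,0,-1, 0,0,0,0,0,0,-1, 0,0,0,0,0,0,-1, 0,0,0,0,0,0,-1, 0,0,0,0,0,0,-1, 0,0,0,0,0,0,-1, 0,0,0,0,0,0,-1, 0,0,0,0,0,0,-1]'
python3 -m inch '[0,0,0,0,0,0,-1, 0,0,0,0,0,0,-1, 0,0,0,0,0,0,-1, 0,0,0,0,0,0,-1]'
python3 - <<'E'
from h import *
for n in('wrist','side'):
    c=capture(n); im=c['image']; o=get_obs(); p=o['tool_pos']
    q=px(c,[p,p+[0,0,-11]]); print(n,q)
    if n=='wrist': a=cv2.resize(im[240:480,160:480],(400,300))
    else:
        u,v=q[0].round().astype(int); b=cv2.resize(im[v-60:v+60,u-80:u+80],(800,600)[:2] and (400,300),interpolation=cv2.INTER_CUBIC); print(u,v)
cv2.imwrite('pics/w4.png',np.hstack([a,b])[:,:,::-1]); print(o['grip_width'],p,o['contact_force'])
E
```

```text
time: 6.17
tool_pos: [550.1, 215.7, 36.3]
tcp_rot: [-3.141, 0.0, 1.261]
contact_force: [-0.4, -0.5, 0.3]
grip_width: 49.4
finger_force: 0.0
time: 6.5
tool_pos: [550.2, 215.7, 36.4]
tcp_rot: [-3.142, 0.0, 1.261]
contact_force: [0.9, 0.2, 0.2]
grip_width: 76.0
finger_force: 0.0
wrist [[315.69525946 302.20438553]
 [315.69201194 292.3340292 ]]
side [[282.8377419  319.55754259]
 [282.93080992 324.46724233]]
283 320
83.75096025299739 [550.1680003  215.71604016  36.47617883] [-0.07723968  0.32995012 -0.31628741]
```

View pics/w4.png

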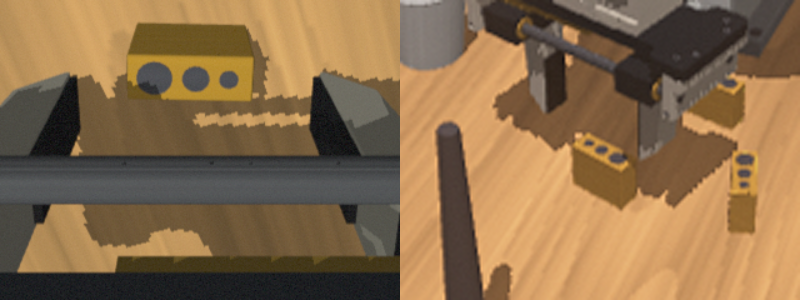

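The side crop shows the open fingers ending well above the bench and the block standing undisturbed below them. The block's top centre coincides with the reported TCP in both cameras, so the tips really are about 25 mm higher than stated. I'll descend and feel.

```bash
python3 -m inch '[0,0,0,0,0,0.0125,-1, 0,0,0,0,0,0.0125,-1, 0,0,0,0,0,0.005,-1,0,0,0,0,0,0,-1]'
python3 -m inch '[0,0,0,0,0,0.0025,-1, 0,0,0,0,0,0.0025,-1, 0,0,0,0,0,0.0025,-1,0,0,0,0,0,0,-1]'
```

```text
time: 6.93
tool_pos: [548.9, 215.4, 10.5]
tcp_rot: [-3.139, 0.002, 1.261]
contact_force: [0.7, 0.5, -0.0]
grip_width: 91.9
finger_force: 0.0
time: 7.27
tool_pos: [550.1, 215.7, 6.2]
tcp_rot: [-3.141, 0.0, 1.261]
contact_force: [-0.3, 0.0, 0.2]
grip_width: 91.6
finger_force: 0.0
```

```bash
python3 -m inch '[0,0,0,0,0,0.005,-1, 0,0,0,0,0,0.005,-1,0,0,0,0,0,0,-1]'
python3 -m inch '[0,0,0,0,0,0.0025,-1, 0,0,0,0,0,0.0025,-1,0,0,0,0,0,0,-1]'
```

```text
time: 7.52
tool_pos: [549.6, 215.6, -2.4]
tcp_rot: [-3.141, 0.001, 1.261]
contact_force: [0.2, 0.2, 0.2]
grip_width: 92.0
finger_force: 0.0
time: 7.77
tool_pos: [550.0, 215.7, -5.9]
tcp_rot: [-3.141, 0.0, 1.261]
contact_force: [-0.4, -0.1, -1.0]
grip_width: 92.0
finger_force: 0.0
```

No contact, which confirms it; closing now.

```bash
python3 -m inch '[0,0,0,0,0,0,1, 0,0,0,0,0,0,1, 0,0,0,0,0,0,1, 0,0,0,0,0,0,1, 0,0,0,0,0,0,1, 0,0,0,0,0,0,1, 0,0,0,0,0,0,1, 0,0,0,0,0,0,1]'
python3 -m inch '[0,0,0,0,0,0,1, 0,0,0,0,0,0,1,0,0,0,0,0,0,1]'
```

```text
time: 8.43
tool_pos: [549.9, 215.7, -5.5]
tcp_rot: [-3.141, 0.0, 1.261]
contact_force: [-1.9, 0.2, 0.8]
grip_width: 45.5
finger_force: 30.0
time: 8.68
tool_pos: [549.9, 215.7, -5.5]
tcp_rot: [-3.141, 0.0, 1.261]
contact_force: [-2.3, 0.1, 1.5]
grip_width: 45.7
finger_force: 30.0
```

The grip is good: 45.6 mm opening at 30 N. I'll lift, turn to the vise's heading and carry it over the gap.

```bash
python3 -m inch '[0,0,0,0,0,-0.01,1, 0,0,0,0,0,-0.03,1, 0,0,0,0,0,-0.04,1, 0,0,0,0,0,-0.04,1, 0,0,0,0,0,-0.03,1, 0,0,-0.0817,0,0,0,1, 0,0,-0.0817,0,0,0,1, 0,0,0,0,0,0,1]'
python3 -m inch '[0,0,0,-0.0466,0,0,1, 0,0,0,-0.0466,0.0009,0,1, 0,0,0,-0.0466,0,0,1, 0,0,0,-0.0466,0,0,1, 0,0,0,-0.0466,0,0,1, 0,0,0,-0.0466,0,0,1, 0,0,0,-0.0466,0,0,1, 0,0,0,0,0,0,1,0,0,0,0,0,0,1]'
python3 - <<'E'
from h import *
c=capture('wrist'); im=c['image']; o=get_obs(); p=o['tool_pos']; y=o['tcp_rot'][2]; print(p,y,o['grip_width'])
R=lambda a:np.array([[np.cos(a),-np.sin(a)],[np.sin(a),np.cos(a)]])
tip=p+[0,0,6]  # block underside
cor=[np.r_[p[:2]+R(y-np.pi/2)@[a,b],p[2]+6+36] for a,b in((-23,-9),(23,-9),(23,9),(-23,9))]
print('pred block top',px(c,cor).round())
cv2.imwrite('pics/w5.png',im[:,:,::-1])
E
```

```text
time: 9.35
tool_pos: [550.4, 215.7, 115.4]
tcp_rot: [3.14, -0.0, 1.51]
contact_force: [0.0, -0.4, -2.0]
grip_width: 45.6
finger_force: 30.0
time: 10.1
tool_pos: [533.7, -46.7, 114.4]
tcp_rot: [-3.141, 0.0, 1.498]
contact_force: [0.0, 0.5, -1.2]
grip_width: 45.6
finger_force: 30.0
[533.7502913  -45.26529016 114.36685332] 1.5009022003342682 45.846637621962095
pred block top [[252. 371.]
 [379. 370.]
 [381. 326.]
 [250. 326.]]
```

View pics/w5.png

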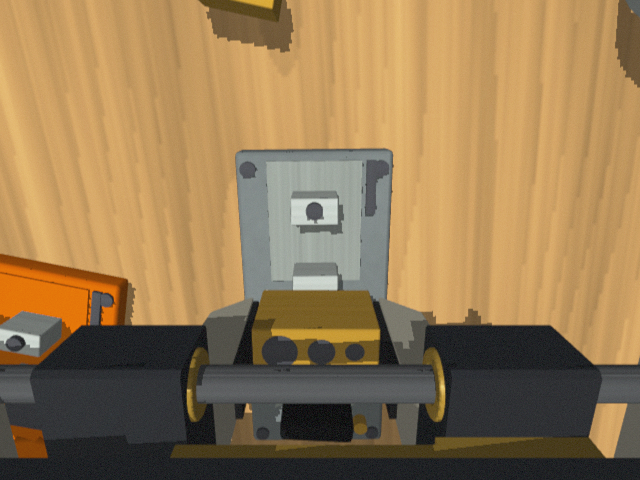

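The block is held square, with its top at rows 330–362 and columns 253–380, as predicted. The far jaw's face edge is at about (315,225). The sprung jaw shows its +y face at rows 264–277 with the top edge at about 277, so I'll recompute the gap with that edge.

Run:
```python
from h import *
im=cv2.imread('pics/w5.png'); c=capture('wrist'); p=get_obs()['tool_pos']; y=get_obs()['tcp_rot'][2]
print(im[185:300:1,305,1].tolist())
tx=np.array([np.cos(y),np.sin(y)])
for n,r,z in(('far face top',225,46.5),('far bottom+y',192,20),('sprung face top',277,46.5),('sprung face bottom',264,20.5),('plate +y edge',150,18)):
    print(n,((w(c,(316,r),z)[0][:2]-p[:2])@tx).round(1))
```

```text
[168, 170, 171, 168, 169, 163, 136, 124, 120, 126, 128, 126, 126, 157, 193, 212, 215, 215, 215, 216, 215, 211, 205, 206, 193, 178, 185, 186, 198, 212, 209, 210, 210, 213, 212, 212, 209, 210, 209, 173, 107, 95, 95, 103, 98, 99, 98, 133, 164, 172, 169, 169, 167, 171, 172, 171, 168, 170, 169, 170, 170, 172, 173, 172, 172, 172, 171, 170, 168, 172, 170, 172, 171, 168, 170, 167, 167, 151, 128, 123, 127, 128, 124, 121, 119, 125, 130, 126, 126, 130, 139, 172, 205, 214, 212, 214, 214, 214, 213, 211, 209, 208, 206, 205, 188, 135, 93, 93, 98, 98, 94, 99, 95, 96, 94]
far face top 17.2
far bottom+y 31.9
sprung face top -15.7
sprung face bottom -16.6
plate +y edge 57.9
```

The gap runs from -16 to +17 mm about the block's centre, so the placing is centred. Lowering.

```bash
python3 -m inch '[0,0,0,0,0,0.03,1, 0,0,0,0,0,0.03,1, 0,0,0,0,0,0.02,1, 0,0,0,0,0,0.02,1, 0,0,0,0,0,0.01,1, 0,0,0,0,0,0,1]'
python3 -m inch '[0,0,0,0,0,0.0025,1, 0,0,0,0,0,0.0025,1, 0,0,0,0,0,0.0025,1, 0,0,0,0,0,0,1]'
```

```text
time: 10.7
tool_pos: [532.7, -43.2, 24.8]
tcp_rot: [-3.138, -0.001, 1.507]
contact_force: [0.6, 1.0, -1.7]
grip_width: 45.6
finger_force: 30.0
time: 11.03
tool_pos: [534.2, -44.7, 20.9]
tcp_rot: [3.141, 0.0, 1.506]
contact_force: [0.5, -0.1, -2.6]
grip_width: 45.9
finger_force: 30.0
```

```bash
python3 -m inch '[0,0,0,0,0,0.0025,1, 0,0,0,0,0,0.0025,1, 0,0,0,0,0,0,1]'
python3 -m inch '[0,0,0,0,0,0.0013,1, 0,0,0,0,0,0.0013,1, 0,0,0,0,0,0,1]'
```

```text
time: 11.28
tool_pos: [533.8, -44.8, 16.3]
tcp_rot: [-3.141, 0.0, 1.506]
contact_force: [0.6, -0.3, -1.0]
grip_width: 45.6
finger_force: 30.0
time: 11.53
tool_pos: [534.0, -44.8, 14.5]
tcp_rot: [3.141, 0.0, 1.506]
contact_force: [0.4, -0.6, -1.9]
grip_width: 45.7
finger_force: 30.0
```

```bash
python3 -m inch '[0,0,0,0,0,0.0013,1, 0,0,0,0,0,0,1]'
python3 -m inch '[0,0,0,0,0,0.0013,1, 0,0,0,0,0,0,1]'
```

```text
time: 11.7
tool_pos: [534.1, -44.8, 14.5]
tcp_rot: [3.141, 0.0, 1.506]
contact_force: [-3.6, 0.8, 8.8]
grip_width: 45.9
finger_force: 30.0
time: 11.87
tool_pos: [534.0, -44.8, 14.4]
tcp_rot: [3.141, 0.0, 1.506]
contact_force: [-6.0, 0.0, 18.2]
grip_width: 46.2
finger_force: 30.0
```

The block is seated (18 N upward). I'll ease off, open and lift away.

```bash
python3 -m inch '[0,0,0,0,0,-0.0022,1, 0,0,0,0,0,0,-1, 0,0,0,0,0,0,-1, 0,0,0,0,0,0,-1, 0,0,0,0,0,0,-1, 0,0,0,0,0,0,-1, 0,0,0,0,0,0,-1, 0,0,0,0,0,0,-1, 0,0,0,0,0,-0.03,-1, 0,0,0,0,0,-0.04,-1]'
python3 -m inch '[0,0,0,0,0,-0.04,-1, 0,0,0,0,0,-0.04,-1, 0,0,0,0,0,-0.04,-1, 0,0,0,0,0,0,-1]'
python3 - <<'E'
from h import *
c=capture('wrist'); im=c['image']; o=get_obs(); p=o['tool_pos']; y=o['tcp_rot'][2]; print(p,y)
cv2.imwrite('pics/w6.png',im[:,:,::-1])
# hub/knob dark mask components
g=im.max(2); b=(g<45).astype(np.uint8); n,l,s,ce=cv2.connectedComponentsWithStats(b)
for i in range(1,n):
    if s[i,4]>150: print(s[i],ce[i].round(1))
E
```

```text
time: 12.7
tool_pos: [531.8, -44.3, 68.2]
tcp_rot: [-3.135, -0.001, 1.506]
contact_force: [0.5, -0.1, 0.8]
grip_width: 91.4
finger_force: 0.0
time: 13.03
tool_pos: [537.3, -45.4, 172.6]
tcp_rot: [3.13, 0.002, 1.506]
contact_force: [1.6, -0.6, -0.4]
grip_width: 91.7
finger_force: 0.0
[535.94936826 -45.13982819 169.55834926] 1.5058412017970313
[ 157  302   47   65 1618] [185.7 340.7]
[ 427  302   50   65 1622] [445.1 340.9]
[    0   326   640   154 22530] [221.3 439. ]
[ 507  326  133  119 6663] [572.9 369.4]
[280 346  61  20 954] [308.5 356.5]
[160 404  15  15 155] [166.4 409.7]
```

```bash
python3 -m inch '[0,0,0,-0.046,0,0,-1, 0,0,0,-0.046,0,0,-1, 0,0,0,-0.046,0,0,-1, 0,0,0,0,0,0,-1, 0,0,0,0,0,0,-1]'
cat > knob.py <<'E'
from h import *
from scipy.optimize import minimize
def corners(x,y,t,L=46,T=14,z=(36,72)):
    e=np.array([np.cos(t),np.sin(t)]);f=np.array([-e[1],e[0]])
    return np.array([np.r_[np.array([x,y])+a*L/2*e+b*T/2*f,h] for a in(-1,1) for b in(-1,1) for h in z])
def fit(c,x0,thr=45,**k):
    im=c['image']; m=(im.max(2)<thr).astype(np.uint8)
    q=px(c,corners(*x0,**k)).mean(0); roi=np.zeros_like(m); cv2.circle(roi,tuple(int(v) for v in q),75,1,-1); m&=roi
    m=cv2.morphologyEx(m,cv2.MORPH_OPEN,np.ones((7,7)))
    def cost(s):
        h=cv2.convexHull(px(c,corners(s[0],s[1],s[2]/50,**k)).astype(np.float32)); a=np.zeros(m.shape,np.uint8)
        cv2.fillConvexPoly(a,(h*16).round().astype(np.int32),1,shift=4)
        return 1-(a&m).sum()/max(1,(a|m).sum())
    best=min((minimize(cost,[x0[0],x0[1],(x0[2]+d)*50],method='Nelder-Mead',options=dict(initial_simplex=[[x0[0]+i,x0[1]+j,(x0[2]+d)*50+l] for i,j,l in((0,0,0),(8,0,0),(0,8,0),(0,0,10))])) for d in(-.3,0,.3)),key=lambda r:r.fun)
    return best.x[0],best.x[1],best.x[2]/50,1-best.fun
E
python3 - <<'E'
from knob import *
c=capture('wrist'); o=get_obs(); p=o['tool_pos']; print(p,o['tcp_rot'])
cv2.imwrite('pics/w7.png',c['image'][:,:,::-1])
for thr in(35,45,60): print(thr,np.round(fit(c,(526,-157,-.1),thr),3))
E
```

```text
time: 13.5
tool_pos: [525.8, -156.3, 164.6]
tcp_rot: [-3.139, -0.001, 1.502]
contact_force: [0.2, -0.1, -0.7]
grip_width: 91.3
finger_force: 0.0
[ 525.98655597 -154.9053167   164.758975  ] [-3.13930086e+00 -1.23095101e-03  1.50399948e+00]
35 [ 5.27952e+02 -1.48444e+02 -4.41000e-01  2.71000e-01]
45 [ 5.25119e+02 -1.56211e+02 -6.60000e-02  6.87000e-01]
60 [ 5.26477e+02 -1.55630e+02 -6.80000e-02  8.43000e-01]
```

The knob fit has its axis at about (526.5,-155.6), against an expected (526.8,-156) from the vise geometry. The bar lies along the vise's x (angle about -0.07), so the wheel is near 0. I'll turn the wrist to the high-yaw grasp, which leaves about 5 rad of clockwise travel in one grip.

```bash
python3 -m inch '[0,0,-0.0805,0,0,0,-1, 0,0,-0.0805,0,0,0,-1, 0,0,-0.0805,0,0,0,-1, 0,0,-0.0805,0,0,0,-1, 0,0,-0.0805,0,0,0,-1, 0,0,-0.0805,0,0,0,-1, 0,0,-0.0805,0,0,0,-1, 0,0,-0.0805,0,0,0,-1, 0,0,-0.0805,0,0,0,-1, 0,0,-0.0805,0,0,0,-1]'
python3 -m inch '[0,0,-0.0805,0,0,0,-1, 0,0,-0.0805,0,0,0,-1, 0,0,-0.0805,0,0,0,-1, 0,0,0,0,0,0,-1, 0,0,0,0,0,0,-1]'
python3 - <<'E'
from knob import *
o=get_obs(); p=o['tool_pos']; y=o['tcp_rot'][2]; print(p,o['tcp_rot'],o['joint_positions'].round(2))
c=capture('top')
im=cv2.imread('pics/w7.png')
# refit of w7 at other thresholds needs its pose; use top camera as a check instead
for thr in (40,50,60): print(np.round(fit(c,(526,-156,-.07),thr),3))
d=np.array([526.5,-155.6])-p[:2]; print('shift',d@[np.cos(y),np.sin(y)],d@[np.sin(y),-np.cos(y)])
E
```

```text
time: 14.38
tool_pos: [526.6, -152.9, 165.5]
tcp_rot: [3.141, -0.001, 2.721]
contact_force: [0.3, 0.1, -0.2]
grip_width: 92.0
finger_force: 0.0
time: 14.8
tool_pos: [526.7, -153.5, 165.7]
tcp_rot: [3.141, -0.001, 3.074]
contact_force: [0.1, -0.1, 0.8]
grip_width: 91.6
finger_force: 0.0
[ 526.65387513 -153.46087711  165.66282861] [ 3.14105641e+00 -8.93764654e-04  3.07353230e+00] [-0.42  0.42  1.52  0.    1.2  -1.93]
[ 5.33069e+02 -1.62572e+02 -4.46000e-01  2.70000e-01]
[ 5.34604e+02 -1.46971e+02  4.82000e-01  8.90000e-02]
[ 5.35160e+02 -1.51448e+02  4.08000e-01  1.03000e-01]
shift 0.008041789164803737 -2.1446350761460917
```

```bash
python3 -m inch '[0,0,0,0,-0.0027,0,-1, 0,0,0,0,0,0.045,-1, 0,0,0,0,0,0.045,-1, 0,0,0,0,0,0.045,-1, 0,0,0,0,0,0.025,-1, 0,0,0,0,0,0.011,-1, 0,0,0,0,0,0.005,-1, 0,0,0,0,0,0,-1]'
python3 -m inch '[0,0,0,0,0,0,1, 0,0,0,0,0,0,1, 0,0,0,0,0,0,1, 0,0,0,0,0,0,1, 0,0,0,0,0,0,1, 0,0,0,0,0,0,1, 0,0,0,0,0,0,1, 0,0,0,0,0,0,1, 0,0,0,0,0,0,1, 0,0,0,0,0,0,1]'
python3 -m inch '[0,0,0,0,0,0,1, 0,0,0,0,0,0,1, 0,0,0,0,0,0,1]'
python3 -c "
from plant import *
o=get_obs();print(o['moment'],o['tcp_rot'],o['tool_pos'])"
```

```text
time: 15.52
tool_pos: [526.9, -157.1, 25.3]
tcp_rot: [-3.142, -0.0, 3.075]
contact_force: [0.2, 0.0, -0.4]
grip_width: 91.6
finger_force: 0.0
time: 16.35
tool_pos: [526.6, -157.0, 25.3]
tcp_rot: [-3.142, -0.0, 3.076]
contact_force: [0.1, 0.1, -0.5]
grip_width: 30.0
finger_force: 0.0
time: 16.6
tool_pos: [526.3, -155.9, 25.3]
tcp_rot: [3.14, -0.001, 3.075]
contact_force: [-0.7, 5.7, 1.2]
grip_width: 13.7
finger_force: 30.0
[ 0.99196039 -0.05443934 -0.02282362] [ 3.13975512e+00 -1.04818134e-03  3.07495797e+00] [ 526.25002712 -155.91326154   25.26490731]
```

The knob is gripped at 13.7 mm. I'll remove the 1 mm side load and start turning clockwise (+az, yaw falling), watching the moment.

```bash
cat > s.py <<'E'
from plant import get_obs
import numpy as np
r=[get_obs()]; o=r[0]
print('t %.2f yaw %.3f q6 %.3f mz %.3f F %s tau6 %.3f w %.1f pos %s'%(o['time'],o['tcp_rot'][2],o['joint_positions'][5],o['moment'][2],np.round(o['contact_force'],1),o['tau'][5],o['grip_width'],np.round(o['tool_pos'],1)))
E
python3 -m inch '[0,0,0,0,0.0014,0,1, 0,0,0,0,0,0,1]' >/dev/null; python3 s.py
python3 -m inch '[0,0,0.04,0,0,0,1, 0,0,0.04,0,0,0,1, 0,0,0.04,0,0,0,1, 0,0,0.04,0,0,0,1, 0,0,0.04,0,0,0,1]'>/dev/null; python3 s.py
python3 -m inch '[0,0,0.04,0,0,0,1, 0,0,0.04,0,0,0,1, 0,0,0.04,0,0,0,1, 0,0,0.04,0,0,0,1, 0,0,0.04,0,0,0,1]'>/dev/null; python3 s.py
```

```text
t 16.77 yaw 3.076 q6 -1.932 mz -0.127 F [-2.2  0.4  1.3] tau6 -0.093 w 13.6 pos [ 526.3 -155.8   25.3]
t 17.18 yaw 2.773 q6 -1.629 mz 0.034 F [-1.3  1.2  2.1] tau6 -0.871 w 13.8 pos [ 526.3 -155.8   25.3]
t 17.60 yaw 2.473 q6 -1.329 mz 0.113 F [-1.3  0.8  2.6] tau6 -0.898 w 14.0 pos [ 526.3 -155.8   25.3]
```

```bash
python3 -m inch '[0,0,0.04,0,0,0,1, 0,0,0.04,0,0,0,1, 0,0,0.04,0,0,0,1, 0,0,0.04,0,0,0,1, 0,0,0.04,0,0,0,1]'>/dev/null; python3 s.py
python3 -m inch '[0,0,0,0,0,0,1, 0,0,0,0,0,0,1]'>/dev/null; python3 s.py
python3 -m inch '[0,0,0.04,0,0,0,1, 0,0,0.04,0,0,0,1, 0,0,0.04,0,0,0,1, 0,0,0.04,0,0,0,1, 0,0,0.04,0,0,0,1]'>/dev/null; python3 s.py
python3 -m inch '[0,0,0,0,0,0,1, 0,0,0,0,0,0,1]'>/dev/null; python3 s.py
python3 -m inch '[0,0,0.04,0,0,0,1, 0,0,0.04,0,0,0,1, 0,0,0.04,0,0,0,1, 0,0,0.04,0,0,0,1, 0,0,0.04,0,0,0,1]'>/dev/null; python3 s.py
python3 -m inch '[0,0,0,0,0,0,1, 0,0,0,0,0,0,1]'>/dev/null; python3 s.py
python3 -m inch '[0,0,0,0,0,0,1]'>/dev/null; python3 s.py
```

```text
t 18.02 yaw 2.173 q6 -1.029 mz 0.001 F [-2.   1.2  1.5] tau6 -0.843 w 14.1 pos [ 526.3 -155.8   25.3]
t 18.18 yaw 2.177 q6 -1.034 mz -0.003 F [-2.5  1.3  1.7] tau6 0.186 w 13.7 pos [ 526.3 -155.9   25.3]
t 18.60 yaw 1.875 q6 -0.731 mz 0.059 F [-2.5  0.2  2.8] tau6 -0.894 w 13.8 pos [ 526.3 -155.9   25.3]
t 18.77 yaw 1.878 q6 -0.735 mz 0.002 F [-3.7  2.4  3. ] tau6 0.166 w 13.7 pos [ 526.3 -155.8   25.3]
t 19.18 yaw 1.576 q6 -0.432 mz 0.126 F [-4.1  2.1  2. ] tau6 -0.864 w 13.7 pos [ 526.3 -155.8   25.3]
t 19.35 yaw 1.579 q6 -0.435 mz -0.073 F [-3.8  0.7  3.2] tau6 0.157 w 13.8 pos [ 526.3 -155.9   25.3]
t 19.43 yaw 1.578 q6 -0.435 mz -0.037 F [-4.4  1.4  3.1] tau6 -0.014 w 13.8 pos [ 526.3 -155.9   25.3]
```

```bash
cat > prof.py <<'E'
from knob import *
# colours along the vise centre line; origin = knob axis, s = vise y + 65
def prof(x=0,s0=50,s1=150,z=46.5,yaw=-.066,k=(526.3,-155.8)):
    c=capture('wrist'); im=cv2.GaussianBlur(c['image'],(3,3),0)
    s=np.arange(s0,s1,1.); e=np.array([-np.sin(yaw),np.cos(yaw)]); f=np.array([np.cos(yaw),np.sin(yaw)])
    q=px(c,np.c_[np.array(k)+s[:,None]*e+x*f,np.full(len(s),z)])
    out=[]
    for a,(u,v) in zip(s,q):
        if 0<=u<639 and 0<=v<479:
            r,g,b=(int(t) for t in im[int(round(v)),int(round(u))]); out.append((int(a),int(round(v)),'B' if r-b>60 else '', r,g,b))
    return c,out
if __name__=='__main__':
    c,o=prof(x=8); print(' '.join(f'{a}:{r}/{g}/{b}' for a,v,_,r,g,b in o))
E
python3 prof.py
```

```text
50:151/159/158 51:149/159/157 52:149/159/158 53:148/158/158 54:148/157/157 55:149/159/158 56:150/160/159 57:144/153/152 58:84/87/87 59:83/88/88 60:83/89/88 61:70/72/74 62:91/92/97 63:94/95/101 64:95/95/100 65:96/97/105 66:98/100/106 67:99/100/106 68:96/99/104 69:95/96/100 70:95/97/102 71:95/99/103 72:97/98/102 73:96/97/103 74:99/100/105 75:100/101/107 76:97/100/105 77:96/98/103 78:97/98/105 79:98/99/105 80:101/102/107 81:101/101/107 82:99/100/106 83:94/95/101 84:92/93/96 85:160/167/159 86:155/162/155 87:97/101/97 88:92/97/94 89:95/100/95 90:97/101/96 91:93/98/94 92:95/99/96 93:97/100/97 94:180/186/180 95:228/233/229 96:229/234/230 97:231/234/231 98:233/237/233 99:152/159/154 100:136/142/139 101:134/139/136 102:134/141/137 103:118/121/115 104:97/78/38 105:145/114/46 106:217/171/62 107:222/177/60 108:225/181/65 109:226/181/62 110:228/182/63 111:229/184/66 112:210/169/73 113:170/143/90 114:125/117/105 115:114/110/109 116:170/145/92 117:209/171/78
```

The profile shows the sprung jaw's face at s≈103 (knob axis = 0), just short of the block's near face at about 104, which matches 1.5 rad of turning. The block has about 6.5 mm to slide before the nip, so I expect that near yaw 0.3. Carrying on, then finer steps.

```bash
python3 -m inch '[0,0,0.05,0,0,0,1, 0,0,0.05,0,0,0,1, 0,0,0.05,0,0,0,1, 0,0,0.05,0,0,0,1, 0,0,0.05,0,0,0,1, 0,0,0.05,0,0,0,1, 0,0,0.05,0,0,0,1, 0,0,0.05,0,0,0,1, 0,0,0,0,0,0,1]'>/dev/null; python3 s.py
python3 -m inch '[0,0,0,0,0,0,1]'>/dev/null; python3 s.py
python3 -m inch '[0,0,0,0,0,0,1]'>/dev/null; python3 s.py
for i in 1 2 3 4 5; do python3 -m inch '[0,0,0.0333,0,0,0,1, 0,0,0,0,0,0,1]'>/dev/null; python3 s.py;  python3 -m inch '[0,0,0,0,0,0,1]'>/dev/null; python3 s.py; done
```

```text
t 20.23 yaw 0.974 q6 0.169 mz -0.026 F [-4.6  1.3  2.5] tau6 1.008 w 14.2 pos [ 526.4 -155.8   25.3]
t 20.32 yaw 0.979 q6 0.165 mz -0.179 F [-4.7  0.9  3.6] tau6 0.087 w 13.6 pos [ 526.4 -155.9   25.2]
t 20.40 yaw 0.979 q6 0.165 mz -0.152 F [-5.   1.1  3.3] tau6 -0.096 w 14.0 pos [ 526.4 -155.8   25.2]
t 20.57 yaw 0.927 q6 0.217 mz -0.041 F [-6.2  0.6  3.3] tau6 0.542 w 13.6 pos [ 526.4 -155.8   25.3]
t 20.65 yaw 0.929 q6 0.215 mz -0.048 F [-5.1  0.4  3.5] tau6 0.072 w 14.0 pos [ 526.4 -155.8   25.2]
t 20.82 yaw 0.877 q6 0.267 mz -0.042 F [-4.8  1.9  2.6] tau6 0.535 w 14.1 pos [ 526.4 -155.9   25.3]
t 20.90 yaw 0.879 q6 0.265 mz -0.025 F [-4.1  0.4  3.3] tau6 0.072 w 14.1 pos [ 526.3 -155.9   25.2]
t 21.07 yaw 0.827 q6 0.317 mz -0.033 F [-5.5  1.3  4.1] tau6 0.534 w 13.9 pos [ 526.4 -155.8   25.3]
t 21.15 yaw 0.829 q6 0.315 mz -0.041 F [-4.7  0.8  3. ] tau6 0.073 w 13.9 pos [ 526.4 -155.9   25.3]
t 21.32 yaw 0.777 q6 0.367 mz 0.025 F [-4.3  1.3  1.9] tau6 0.534 w 13.7 pos [ 526.4 -155.8   25.2]
t 21.40 yaw 0.779 q6 0.364 mz -0.004 F [-6.   0.6  3. ] tau6 0.075 w 13.9 pos [ 526.3 -155.8   25.3]
t 21.57 yaw 0.727 q6 0.417 mz -0.018 F [-5.3  0.5  4. ] tau6 0.534 w 13.9 pos [ 526.3 -155.9   25.2]
t 21.65 yaw 0.729 q6 0.414 mz 0.006 F [-4.7  1.3  4. ] tau6 0.077 w 14.0 pos [ 526.4 -155.8   25.2]
```

```bash
for i in 1 2 3 4 5 6; do python3 -m inch '[0,0,0.0333,0,0,0,1, 0,0,0.0333,0,0,0,1, 0,0,0,0,0,0,1]'>/dev/null; python3 s.py|cut -c1-60;  python3 -m inch '[0,0,0,0,0,0,1]'>/dev/null; python3 s.py; done
```

```text
t 21.90 yaw 0.627 q6 0.517 mz -0.006 F [-5.2  1.1  2.4] tau6
t 21.98 yaw 0.629 q6 0.514 mz 0.011 F [-5.   0.9  3.8] tau6 0.087 w 13.8 pos [ 526.4 -155.8   25.3]
t 22.23 yaw 0.527 q6 0.617 mz -0.021 F [-4.4  1.5  2.6] tau6
t 22.32 yaw 0.529 q6 0.614 mz -0.028 F [-5.6  0.9  3. ] tau6 0.077 w 14.0 pos [ 526.4 -155.9   25.3]
t 22.57 yaw 0.427 q6 0.716 mz 0.002 F [-5.4  0.5  3.3] tau6 
t 22.65 yaw 0.430 q6 0.714 mz 0.002 F [-5.2  0.5  2.7] tau6 0.109 w 13.6 pos [ 526.4 -155.8   25.3]
t 22.90 yaw 0.327 q6 0.816 mz 0.064 F [-5.3  0.3  2.9] tau6 
t 22.98 yaw 0.330 q6 0.814 mz 0.080 F [-5.   0.9  3.5] tau6 0.140 w 13.9 pos [ 526.4 -155.9   25.2]
t 23.23 yaw 0.228 q6 0.916 mz 0.102 F [-6.4  0.8  2. ] tau6 
t 23.32 yaw 0.230 q6 0.914 mz 0.012 F [-4.2  1.2  4. ] tau6 0.171 w 13.9 pos [ 526.3 -155.9   25.2]
t 23.57 yaw 0.128 q6 1.016 mz 0.132 F [-4.5  1.2  3.1] tau6 
t 23.65 yaw 0.130 q6 1.014 mz 0.074 F [-5.3  1.2  2.7] tau6 0.202 w 13.9 pos [ 526.4 -155.9   25.2]
```

Joint 6's static torque gives the nip clearly: it is flat at 0.077 until yaw 0.53, then rises at 0.31 N m/rad, which matches the given stiffness. The wheel is then at about 2.55 rad, so the second tooth after is 3.142, at yaw ≈ -0.066, with about 31 N expected. I'll go a little past it, watching the torque.

```bash
python3 -m inch '[0,0,0.0333,0,0,0,1, 0,0,0.0333,0,0,0,1, 0,0,0,0,0,0,1,0,0,0,0,0,0,1]'>/dev/null; python3 s.py
for i in 1 2 3 4 ; do python3 -m inch '[0,0,0.0267,0,0,0,1, 0,0,0,0,0,0,1, 0,0,0,0,0,0,1]'>/dev/null; python3 s.py; done
```

```text
t 23.98 yaw 0.030 q6 1.114 mz 0.157 F [-5.3  0.9  3.2] tau6 0.233 w 13.6 pos [ 526.3 -155.9   25.2]
t 24.23 yaw -0.010 q6 1.153 mz 0.100 F [-5.1  1.7  3.8] tau6 0.195 w 13.8 pos [ 526.4 -155.9   25.3]
t 24.48 yaw -0.050 q6 1.194 mz 0.104 F [-4.3  0.1  3.6] tau6 0.164 w 13.5 pos [ 526.3 -155.9   25.3]
t 24.73 yaw -0.090 q6 1.233 mz 0.117 F [-4.7  0.8  3.4] tau6 0.233 w 14.2 pos [ 526.4 -155.9   25.3]
t 24.98 yaw -0.130 q6 1.274 mz 0.133 F [-5.2  2.3  3. ] tau6 0.245 w 13.8 pos [ 526.4 -155.8   25.3]
```

The torque dips around yaw -0.05 and recovers by -0.13, which is consistent with the pawl dropping into the tooth at about -0.066. I'll let go, lift off and check the bar's angle.

```bash
python3 -m inch '[0,0,0,0,0,0,-1, 0,0,0,0,0,0,-1, 0,0,0,0,0,0,-1, 0,0,0,0,0,0,-1, 0,0,0,0,0,0,-1, 0,0,0,0,0,0,-1, 0,0,0,0,0,0,-1, 0,0,0,0,0,0,-1, 0,0,0,0,0,0,-1, 0,0,0,0,0,0,-1]'
python3 -m inch '[0,0,0,0,0,-0.03,-1, 0,0,0,0,0,-0.045,-1, 0,0,0,0,0,-0.045,-1, 0,0,0,0,0,-0.045,-1, 0,0,0,0,0,-0.04,-1, 0,0,0,0,0,0,-1]' >/dev/null
python3 -m inch '[0,0,-0.08,0,0,0,-1, 0,0,-0.08,0,0,0,-1, 0,0,-0.08,0,0,0,-1, 0,0,-0.08,0,0,0,-1, 0,0,-0.08,0,0,0,-1, 0,0,-0.08,0,0,0,-1, 0,0,-0.08,0,0,0,-1, 0,0,-0.08,0,0,0,-1, 0,0,-0.08,0,0,0,-1, 0,0,-0.08,0,0,0,-1]'>/dev/null
python3 -m inch '[0,0,-0.08,0,0,0,-1, 0,0,-0.08,0,0,0,-1, 0,0,-0.08,0,0,0,-1, 0,0,-0.04,0,0,0,-1, 0,0,0,0,0,0,-1, 0,0,0,0,0,0,-1]'
python3 - <<'E'
from knob import *
c=capture('wrist'); o=get_obs(); print(o['tool_pos'],o['tcp_rot'])
for thr in(50,60): print(thr,np.round(fit(c,(526.3,-155.8,-.07),thr),3))
im=c['image']; cv2.imwrite('pics/w8.png',cv2.resize(im[40:340,180:460,::-1],(560,600),interpolation=cv2.INTER_CUBIC))
E
```

```text
time: 25.82
tool_pos: [526.7, -155.9, 25.3]
tcp_rot: [3.141, -0.0, -0.134]
contact_force: [-0.4, 0.5, 0.2]
grip_width: 75.9
finger_force: 0.0
time: 27.65
tool_pos: [526.5, -155.8, 188.9]
tcp_rot: [-3.141, -0.0, 1.484]
contact_force: [0.2, 0.6, -0.4]
grip_width: 91.5
finger_force: 0.0
[ 526.58215793 -155.85261892  189.00304191] [-3.14123117e+00 -8.57205314e-05  1.48408121e+00]
50 [ 5.26741e+02 -1.55576e+02 -9.30000e-02  8.12000e-01]
60 [ 5.26645e+02 -1.56488e+02 -8.50000e-02  8.43000e-01]
```

View pics/w8.png

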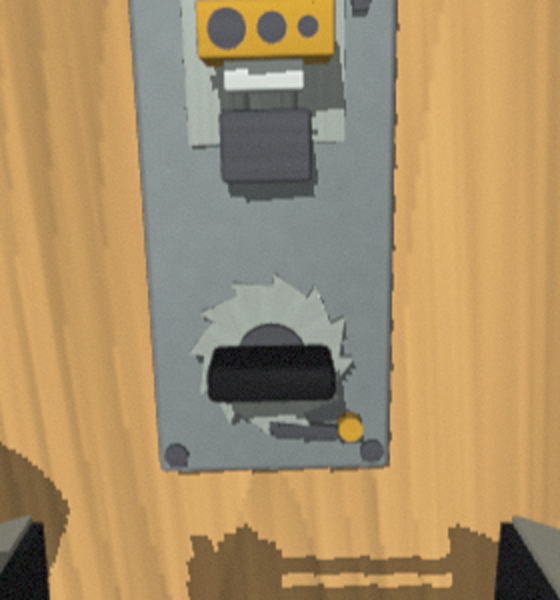

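The bar is back parallel to the vise's x (fit angle about -0.085), held on the tooth and not sprung back 30°. The brass block is square on the jaws, with its centre at about (265,28) and the sprung jaw at (263,75) pressed against it. That gives about 0.6 rad past the nip, or about 31 N. Handing in.

```bash
python3 -c "
from plant import *
print(close_job())"
```

```text
the job is handed in; nothing more can be done
None
```

I handed the job in with the block clamped between the jaws on the second tooth after the nip, at an estimated 31 N. The gripper was clear of everything and the bystanders were never approached; the hand-in returned no verdict.

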